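Wedge up a crate panel in the slat jig

TASK

Lay the loose full-length slat flat into the empty place in the panel jig, up against the end stop and closed up edge to edge with the two slats already there. Then drive the large wooden wedge, thin end first, into the gap between that slat and the slanted fence, firmly enough that it stays jammed by itself and the three slats are locked tight with no gaps, and let go. Leave the other things on the bench where they are.

Things in the scene. Friction and masses are not known exactly. Their poses are not given: they have to be found in the camera images.
- jig_bed (a point): Fixed panel jig: dark plywood base 285 x 280 x 12 mm with wooden fences 20 mm high. Point on the base's top; base spans x -142..142, y -170..110 mm about it. x points across the slats to the far fence (face at x 105), y along them to the end stop (face at y 80, x -35..105). The three slats lie side by side along y; closed up their centres are at x 81, 33, -15, y 0.
- empty_place (a point): The jig's empty place: where the centre of the loose slat belongs when all is tight, 9 mm above the base's top. Axes as the jig's. The place is open on the slanted fence's side by the width of the wedge gap.
- jig_mouth (a point): Middle of the wedge gap's open mouth, on the base's top, 80 mm to the -y side of jig_bed; axes as the jig's. The slanted fence (34 mm thick) has its inner face from jig x -97 at y -80 to x -79 at y +80 (taper 1:9). The wedge enters here towards +y, lying on the base; tight, its thin end is at about jig y +19, its thick end at about y -161.
- slat_mid (a point): The loose full-length slat, pale wood, 160 x 48 x 18 mm, lying flat on the bench; centre of the slat. x runs along its length, y across, z up. About 80 g.
- slat_inner_mid (a point): The middle slat, loose in the jig, same size, some mm away from the far slat; centre of the slat, x along its length. Friction alone holds it.
- slat_far_mid (a point): The slat in the jig beside the far fence, same size, loose; centre of the slat, x along its length.
- wedge_mid (a point): The large wooden wedge, flat on the bench: 180 mm long, 26 mm thick (vertical). 47 mm wide at the thin end, both sides tapering alike (1:9 between them) to 61 mm over 126 mm, then a parallel tail 54 mm long. Point: its centre, half length and height; x points to the thin end (thick end at x -90). About 170 g. It jams by friction: pushed in with 15 to 22 N it stays and keeps pressing on the slats.
- offcut_mid (a point): A short slat offcut, 105 x 48 x 18 mm, centre; not needed, to be left alone. x along its length.
- chock_mid (a point): A small wooden wedge, 100 mm long, 24 mm thick, 36 mm wide at one end, 12 mm at the other, centre; too small for the gap, to be left alone. x towards its thin end.
- glue: Glue bottle, upright, 60 mm across and 170 mm tall; origin at the centre of its foot. Leave alone.
- nail_tin: Round tin with lid, 76 mm across, 62 mm tall; origin at the centre of its underside. Leave alone.
- staple_gun: Hand staple gun, 155 mm long (x), 28 mm wide, about 80 mm tall; origin under its middle. Leave alone.
- hammer: Hammer lying flat, 260 mm long along its x (head at +x), about 30 mm tall. Leave alone.
- tape_measure: Tape measure, 66 x 36 x 62 mm; origin under its middle. Leave alone.
- punnet: Wooden punnet of tomatoes, 120 x 170 mm, about 60 mm tall; origin under its middle. Leave alone.
Things that resemble listed ones, but are neither listed nor needed, are in the scene too. Leave any green look-alike of the part that bears slat_inner_mid alone.

How it is judged:
By the outcome, as a careful person would: the job done as asked, in the order asked, and still so for the second after the job is handed in, with the robot touching nothing.
It also fails if it takes over 72 s, if anything falls off the work surface, if the arm or the gripper's body presses on something with over 40 N, if the wrist force passes 120 N, or if a joint passes its speed limit or range.

ROBOT

A 6-joint arm with a two-finger parallel gripper is mounted at the origin on the work surface. World frame = base frame: x ahead of the robot, y to its left, z up, the work surface at z = 0. Lengths are in m, angles in degrees, forces in N, time in s.
With the tool pointing down it reaches from about 0.35 to 0.95 m from the base axis. Payload 17.4 kg.
Tool frame: the origin (TCP) lies between the finger pads; the fingertips stand 14 mm ahead of it and the grasp point (between the pads) lies 5 mm behind it (tip_extent is the distance from the TCP to the fingertips, in m); z points along the fingers, y is the direction in which the jaws open and shut (so a half turn about z gives the same grasp; the last joint's range is limited). The gripper opens to 93 mm and grips with 3 to 60 N. Pads are 15 mm wide; open, the fingers measure 128 mm over their backs; the gripper's body (75 mm by 188 mm) begins 65 mm behind the grasp point.
Start: joints at [-75.562, 6.646, 82.598, -0, 90.757, -2.166], TCP at [0.193, -0.647, 0.233] pointing down, gripper open.
Joint ranges: [-162.19, 162.19], [-47.58, 125.68], [4.15, 143.07], [-65.23, 245.23], [0.69, 171.88], [-170.13, 170.13]. Speed limits (degrees/s): [108.29, 108.29, 127.2, 180, 180, 180].

INTERFACE

Orientations are given as [roll, pitch, yaw] about the fixed x, y, z axes, in that order (R = Rz(yaw) Ry(pitch) Rx(roll)).
In Python, from station import * gives the robot as it stands. The module is installed in compiled form; this text tells all that it offers.
- The arm moves only by the tool move_arm, never from a script. Its argument "moves" is a list of rows, each a list of 4 numbers: the shift along the tool's x, y, z in mm, then the turn about the tool's z in degrees. A call has 1 to 20 rows; each row is the pose to reach, as a shift and turn from the pose commanded when the call began, along the tool's axes at that moment; what a row does not reach only later rows make up. A row lasts 1/12 s, in which the tool goes at most 41.7 mm and 7.16 degrees, less where a joint would pass 70% of its speed; a pose out of reach is approached as far as the arm can. A call with a gripper value outside its range is refused whole. "gripper" is the opening in per cent of the stroke, from 0 (shut) to 100 (fully open), set as the call begins (left out, the last holds). The fingers move at their own pace and stop on an object; the grip force is fixed at half the most. Time passes only in rows, so rows that repeat a pose let the fingers close. It gives the time, the measured TCP pose, the force and the opening at its end, in the units of the state.
- sense(): the state, without advancing time (a new reading comes with each control period).
- capture(name): name is "scene" or "top"; returns a dict with "color" (480x640x3 uint8, red, green, blue), "range_z" (480x640 float32, m along the optical axis (not along the pixel's ray), 0 where there is no reading), "fx", "fy", "cx", "cy" (pixels), "extrinsics" (4x4, takes a point from camera to world coordinates). Camera axes: x right, y down, z forward; pixel columns grow to the right and rows downward; lengths in m; the calibration is good to about 2 mm. A picture is of the moment at which its call begins.
- finish_job(): hands the job in, once; it reports no verdict.
The state is a dict: "time": time; "q": joint angles; "qd": joint speeds; "tau": joint torques, N m; "eef_pos": TCP position; "orientation": TCP orientation; "wrist_force": force on the tool from outside, world axes, zero at the start; "wrist_torque": the same for the moment, N m; "opening": finger opening in m.
Only numpy, scipy, OpenCV 4.12 (cv2) and the standard library are available. Lean on these libraries where they do the work, as an engineer would, in place of code of your own. Each camera call takes 0.05 s, during which the arm holds its last target.

## Working session

There is one attempt and no reset: what is moved stays moved. The work goes in short steps, Python scripts to look and compute and a tool call to move; the robot and the scene stay as the last step left them, time stands still between calls to the robot, and variables do not carry over. Pictures are saved under pics/ and viewed, and the job is handed in when it is done.

Besides the shell and the picture viewer there is one more tool, called after "Emit:" as name(argument=value, ...) on one line, values as JSON. move_arm: Moves the arm, as the interface text tells. Its arguments: {"type":"object","properties":{"moves":{"type":"array","items":{"type":"array","items":{"type":"number"}}},"gripper":{"type":"number"}},"required":["moves"]}

```bash
mkdir -p pics
cat > h.py <<'E'
from station import *
import numpy as np, cv2
def snap(name,fn):
    c=capture(name); cv2.imwrite('pics/'+fn,c['color'][:,:,::-1]); np.savez('/tmp/'+fn+'.npz',**{k:np.asarray(v) for k,v in c.items()}); return c
def ld(fn): return dict(np.load('/tmp/'+fn+'.npz'))
def ray(c,px,z):
    px=np.atleast_2d(np.asarray(px,float)); E=c['extrinsics']
    d=np.c_[(px[:,0]-c['cx'])/c['fx'],(px[:,1]-c['cy'])/c['fy'],np.ones(len(px))]@E[:3,:3].T
    o=E[:3,3]; return o+d*((z-o[2])/d[:,2])[:,None]
def cloud(c):
    v,u=np.mgrid[:480,:640]; Z=c['range_z']
    P=np.stack([(u-c['cx'])/c['fx']*Z,(v-c['cy'])/c['fy']*Z,Z],-1)
    return P@c['extrinsics'][:3,:3].T+c['extrinsics'][:3,3]
E
python3 - <<'E'
from h import *
for n in ('scene','top'):
    c=snap(n,n+'0.png'); print(n,c['extrinsics'].round(3).tolist(),c['fx'])
s=sense(); print(s)
E
```

```text
scene [[-0.669, 0.405, -0.623, 1.164], [0.743, 0.349, -0.571, 0.661], [-0.014, -0.845, -0.534, 0.639], [0.0, 0.0, 0.0, 1.0]] 500.83957431900546
top [[0.024, -0.999, 0.048, 0.38], [-1.0, -0.025, -0.004, 0.023], [0.005, -0.048, -0.999, 1.12], [0.0, 0.0, 0.0, 1.0]] 502.3662780454429
{'time': 0.1, 'q': array([-7.55604394e+01,  6.67106417e+00,  8.26328017e+01,  8.26060075e-04,
        9.07549847e+01, -2.16597020e+00]), 'qd': array([ 0.06337763,  0.05029348, -0.00551396, -0.06843885,  0.06381908,
       -0.00466368]), 'tau': array([ 1.26504299e-03, -7.22890806e+01, -6.23862648e+01,  7.81513145e-02,
        2.28066312e-02, -9.57370230e-05]), 'eef_pos': array([ 0.19285347, -0.64668839,  0.23197309]), 'orientation': array([-1.79941223e+02, -3.04962611e-03,  1.66055397e+01]), 'wrist_force': array([-0.03559126, -0.06234879, -0.12677328]), 'wrist_torque': array([ 0.03550826,  0.03010824, -0.03147842]), 'opening': 0.09309512773551493}
```

View pics/scene0.png

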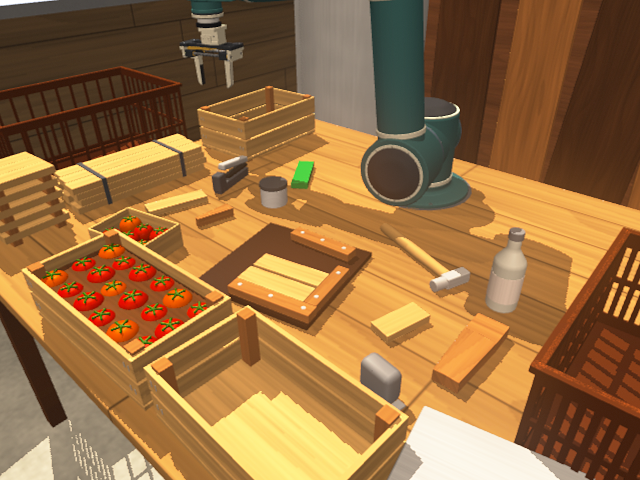

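View pics/top0.png

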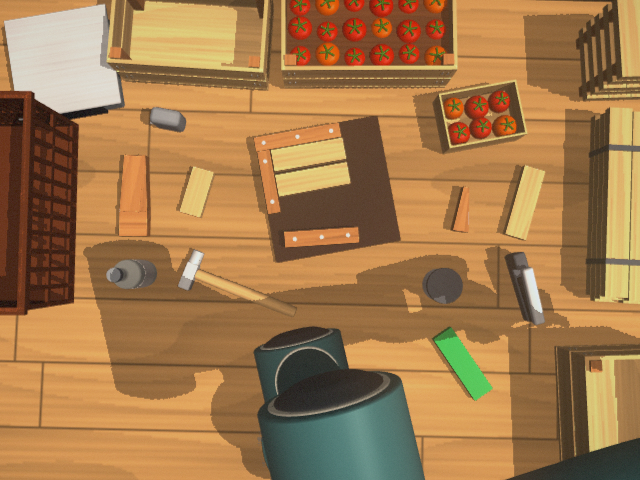

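Top view: jig around (325,190), with the end stop on the left and the far fence at the top. The loose slat is at about (525,202), the offcut at (197,191), the large wedge at (134,195), and the chock at (461,210). The green look-alike is at (462,363). Next I'll measure these.

```bash
cat > m.py <<'E'
from h import *
c=ld('top0.png'); P=cloud(c); im=c['color']; Z=P[...,2]
def comp(u,v,w,zlo,zhi):
    m=np.zeros((480,640),np.uint8); m[v-w:v+w,u-w:u+w]=1
    m&=((Z>zlo)&(Z<zhi)).astype(np.uint8)
    n,l,st,ce=cv2.connectedComponentsWithStats(m)
    i=1+np.argmax(st[1:,4]); return (l==i).astype(np.uint8)
for nm,u,v,w,a,b in (('slat',525,202,48,.009,.03),('offcut',197,191,35,.009,.03),('wedge',134,195,55,.012,.04)):
    m=comp(u,v,w,a,b); zt=np.median(Z[m>0]); 
    k=cv2.findContours(m,0,cv2.CHAIN_APPROX_NONE)[0][0][:,0,:]
    W=ray(c,k,zt)[:,:2]; r=cv2.minAreaRect((W*1000).astype(np.float32)); print(nm,m.sum(),zt,r, cv2.boxPoints(r).round().tolist())
big=cv2.resize(im[90:270,100:560,::-1],None,fx=1.7,fy=1.7,interpolation=cv2.INTER_CUBIC)
cv2.imwrite('pics/crop0.png',big)
cv2.imwrite('pics/crop1.png',cv2.resize(im[140:250,90:230,::-1],None,fx=5,fy=5,interpolation=cv2.INTER_CUBIC))
cv2.imwrite('pics/crop2.png',cv2.resize(im[110:270,240:410,::-1],None,fx=3.7,fy=3.7,interpolation=cv2.INTER_CUBIC))
for p in [(300,220),(370,200),(330,237),(310,160),(310,180),(270,180),(320,132),(200,260),(134,170),(134,230),(525,202)]: print(p,P[p[1],p[0]].round(4))
E
python3 m.py
```

```text
slat 1652 0.017553578734608055 ((528.3067016601562, -430.5829162597656), (51.711002349853516, 161.16595458984375), 74.39449310302734) [[444.0, -434.0], [599.0, -477.0], [613.0, -427.0], [458.0, -384.0]]
offcut 1070 0.017452168877778562 ((533.59912109375, 292.48590087890625), (50.30201721191406, 105.04450225830078), 75.19908142089844) [[476.0, 282.0], [578.0, 255.0], [591.0, 303.0], [489.0, 330.0]]
wedge 2240 0.02497982122400444 ((521.0735473632812, 426.6694641113281), (178.24594116210938, 65.6771011352539), 1.4576517343521118) [[431.0, 457.0], [433.0, 392.0], [611.0, 396.0], [609.0, 462.0]]
(300, 220) [0.4774 0.0634 0.0087]
(370, 200) [ 0.5258 -0.0911  0.0095]
(330, 237) [ 0.4399 -0.0035  0.0336]
(310, 160) [0.6082 0.0442 0.0281]
(310, 180) [0.5636 0.043  0.0304]
(270, 180) [0.5611 0.1301 0.0325]
(320, 132) [0.6707 0.0238 0.0287]
(200, 260) [0.3833 0.2799 0.0169]
(134, 170) [0.5766 0.429  0.0266]
(134, 230) [0.4453 0.4248 0.0228]
(525, 202) [ 0.5286 -0.4322  0.0195]
```

View pics/crop1.png

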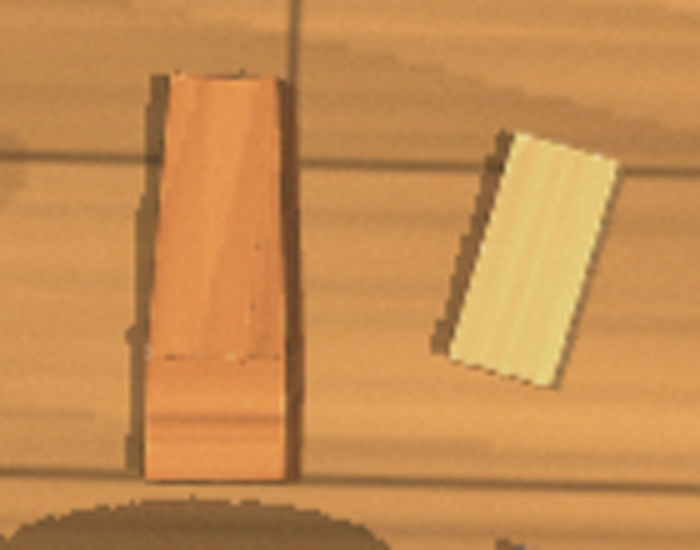

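View pics/crop2.png

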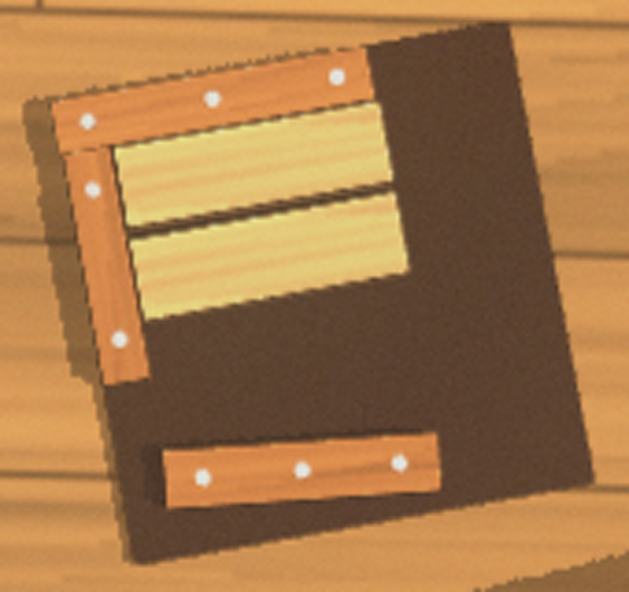

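Crop 1 shows the wedge's thin end at the top, so it faces world +x, with the tail seam near the bottom. Crop 2 shows the jig with a gap of several mm between its two slats. Next I'll fit the edges.

```bash
cat > m2.py <<'E'
from h import *
c=ld('top0.png'); im=c['color']; hsv=cv2.cvtColor(im,cv2.COLOR_RGB2HSV); lab=cv2.cvtColor(im,cv2.COLOR_RGB2LAB)
for p in [(525,202),(300,160),(134,180),(300,237),(134,230),(370,200),(500,180),(110,200),(540,200),(270,180)]: print(p,im[p[1],p[0]],hsv[p[1],p[0]],lab[p[1],p[0]])
for nm,(x0,y0,x1,y1) in dict(s=(495,155,555,250),j=(240,105,410,270)).items(): cv2.imwrite(f'pics/c_{nm}.png',cv2.resize(im[y0:y1,x0:x1,::-1],None,fx=5 if nm=='s' else 3,fy=5 if nm=='s' else 3,interpolation=cv2.INTER_NEAREST))
E
python3 m2.py
```

```text
(525, 202) [227 199 119] [ 22 121 227] [207 128 171]
(300, 160) [229 200 121] [ 22 120 229] [208 128 171]
(134, 180) [228 147  79] [ 14 167 228] [173 152 176]
(300, 237) [223 144  81] [ 13 162 223] [170 152 173]
(134, 230) [228 149  81] [ 14 164 228] [175 151 175]
(370, 200) [88 63 43] [ 13 130  88] [ 74 136 145]
(500, 180) [159 113  67] [ 15 148 159] [131 141 160]
(110, 200) [208 149  81] [ 16 156 208] [169 143 172]
(540, 200) [203 145  85] [ 15 148 203] [165 143 168]
(270, 180) [210 133  72] [ 13 168 210] [159 152 172]
```

View pics/c_s.png

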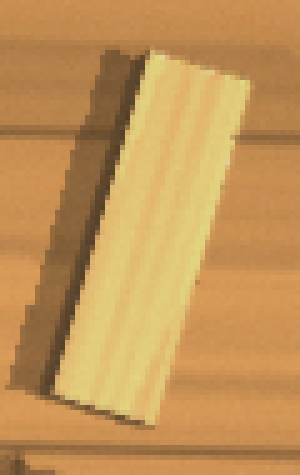

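The top face separates cleanly by colour: it is bright, while its camera-facing side is dark.

```bash
cat > m3.py <<'E'
from h import *
import sys
def big(m):
    n,l,st,ce=cv2.connectedComponentsWithStats(m.astype(np.uint8)); return (l==1+np.argmax(st[1:,4]))
def roi(m,b):
    o=np.zeros_like(m,dtype=bool); x0,y0,x1,y1=b; o[y0:y1,x0:x1]=m[y0:y1,x0:x1]; return o
def rect(c,m,z):
    k=cv2.findContours(m.astype(np.uint8),0,cv2.CHAIN_APPROX_NONE)[0]; k=max(k,key=len)[:,0,:]
    W=ray(c,k,z)[:,:2]*1000
    r=cv2.minAreaRect(W.astype(np.float32)); 
    # area moments: centre and axis from all pixels
    v,u=np.nonzero(m); Q=ray(c,np.c_[u,v],z)[:,:2]*1000; ce=Q.mean(0); w,V=np.linalg.eigh(np.cov((Q-ce).T))
    a=np.degrees(np.arctan2(V[1,1],V[0,1]))
    return dict(rect=np.round(r[0],1),size=np.round(np.array(r[1])+2.2,1),cen=ce.round(1),ang=round(a,1),dims=np.sqrt(12*w).round(1)), Q
if __name__=='__main__':
    c=ld(sys.argv[1] if len(sys.argv)>1 else 'top0.png'); im=c['color']; lab=cv2.cvtColor(im,cv2.COLOR_RGB2LAB).astype(int)
    yel=(lab[...,1]<137)&(lab[...,0]>165)&(lab[...,2]>155)
    org=(lab[...,1]>147)&(lab[...,0]>140)
    print('slat',rect(c,big(roi(yel,(495,155,555,250))),.018)[0])
    print('wedge',rect(c,big(roi(org,(100,140,165,250))),.026)[0])
    print('wedge z at .02',rect(c,big(roi(org,(100,140,165,250))),.020)[0]['dims'])
    for b in ((265,130,355,167),(265,165,355,200)):
        m=roi(yel,(262,130,358,202)); 
    n,l,st,ce=cv2.connectedComponentsWithStats(m.astype(np.uint8),connectivity=4)
    for i in range(1,n):
        if st[i,4]>300: print('jigslat',rect(c,l==i,.030)[0])
    print('fence',rect(c,big(roi(org,(280,220,365,250))),.032)[0])
    base=roi(lab[...,0]<100,(245,110,405,265))
    for px in [(378.5,116.0),(400,240.5),(276.5,262)]: print('basecorner',(ray(c,px,.012)*1000).round(1))
E
python3 m3.py
```

```text
slat {'rect': array([ 529. , -433.2]), 'size': array([ 49.2, 161.7]), 'cen': array([ 528.3, -433. ]), 'ang': np.float64(164.6), 'dims': array([ 47.1, 158.7])}
wedge {'rect': array([521.9, 430.1]), 'size': array([178.8,  61. ]), 'cen': array([516.8, 428.5]), 'ang': np.float64(-178.9), 'dims': array([ 55.7, 174.6])}
wedge z at .02 [ 56.  175.6]
jigslat {'rect': array([620.9,  48.7]), 'size': array([ 49.2, 160.8]), 'cen': array([621.,  49.]), 'ang': np.float64(101.5), 'dims': array([ 46.9, 158.5])}
jigslat {'rect': array([566.4,  37.9]), 'size': array([ 49.2, 160.7]), 'cen': array([566.5,  38.1]), 'ang': np.float64(102.0), 'dims': array([ 46.9, 158.6])}
fence {'rect': array([439.8,  15.7]), 'size': array([ 34.5, 162.1]), 'cen': array([439.7,  15.9]), 'ang': np.float64(95.3), 'dims': array([ 33. , 159.2])}
basecorner [[ 714.7 -106.2   12. ]]
basecorner [[ 437.1 -158.9   12. ]]
basecorner [[383.  112.6  12. ]]
```

View pics/c_j.png

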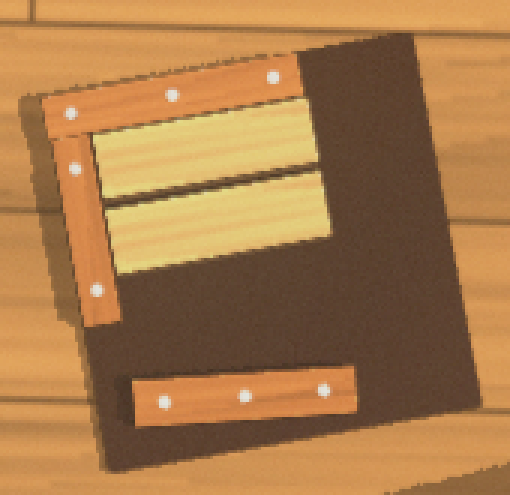

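Run:
```python
from h import *
c=ld('top0.png'); P=cloud(c)
def q(box,zmin):
    x0,y0,x1,y1=box; Q=P[y0:y1,x0:x1].reshape(-1,3); Q=Q[Q[:,2]>zmin]; print(box,len(Q),Q.min(0).round(3),Q.max(0).round(3))
q((500,245,550,330),.03) #staple gun
q((580,100,639,310),.03) #stack
q((435,75,530,150),.03)
q((445,180,475,235),.01)
q((100,255,160,295),.03)
q((175,245,300,320),.01)
q((140,100,190,135),.02)
q((0,90,80,315),.03)
q((150,160,220,225),.009)
```

```text
(500, 245, 550, 330) 1193 [ 0.265 -0.458  0.03 ] [0.417 0.023 1.12 ]
(580, 100, 639, 310) 8381 [ 0.314 -0.66   0.03 ] [0.728 0.023 1.12 ]
(435, 75, 530, 150) 4020 [ 0.38  -0.418  0.03 ] [0.788 0.023 1.12 ]
(445, 180, 475, 235) 561 [ 0.38  -0.308  0.01 ] [0.559 0.023 1.12 ]
(100, 255, 160, 295) 1086 [0.322 0.023 0.031] [0.38  0.432 1.12 ]
(175, 245, 300, 320) 2075 [0.266 0.023 0.01 ] [0.421 0.324 1.12 ]
(140, 100, 190, 135) 635 [0.38  0.023 0.02 ] [0.709 0.39  1.12 ]
(0, 90, 80, 315) 8057 [0.276 0.023 0.03 ] [0.739 0.724 1.12 ]
(150, 160, 220, 225) 1088 [0.38  0.023 0.009] [0.591 0.329 1.12 ]
```

Run:
```python
from h import *
c=ld('top0.png'); P=cloud(c); ok=c['range_z']>0
Q=P[ok]
for nm,m in dict(stack=(Q[:,1]<-.5)&(Q[:,1]>-.66)&(Q[:,0]>.4),bottle=(abs(Q[:,0]-.36)<.06)&(abs(Q[:,1]-.42)<.08),tape=(abs(Q[:,0]-.67)<.06)&(abs(Q[:,1]-.35)<.06),basket=(Q[:,1]>.5)&(Q[:,0]<.75)&(Q[:,0]>.3)).items():
    S=Q[m&(Q[:,2]>.03)]; print(nm,S.min(0).round(3),S.max(0).round(3))
S=Q[(Q[:,2]>.03)&(Q[:,1]<-.5)&(Q[:,0]>.5)&(Q[:,0]<.68)]; print(np.sort(S[:,1])[-5:])
```

```text
stack [ 0.4  -0.66  0.03] [ 0.925 -0.55   0.166]
bottle [0.322 0.376 0.031] [0.38  0.432 0.173]
tape [0.667 0.324 0.03 ] [0.709 0.39  0.067]
basket [0.3  0.5  0.03] [0.75  0.724 0.204]
[-0.57876446 -0.5785444  -0.57844705 -0.57829868 -0.57811116]
```

```bash
cat >> h.py <<'E'
from scipy.spatial.transform import Rotation as Ro
def plan(x,y,z,yaw):
    s=sense(); R=Ro.from_euler('xyz',s['orientation'],degrees=True).as_matrix()
    d=R.T@(np.array([x,y,z])-s['eef_pos'])*1000
    t=-((yaw-s['orientation'][2]+180)%360-180)
    print('t',round(s['time'],2),'q',s['q'].round(1),'at',(s['eef_pos']*1000).round(1),s['orientation'].round(2),'F',s['wrist_force'].round(1),'op',round(s['opening']*1000,1)); print('shift',d.round(1),'turn',round(t,1))
jo=np.array([.5426,.0332]); ja=11.4
def jig(x,y):
    a=np.radians(ja); return jo+np.array([x*np.cos(a)-y*np.sin(a),x*np.sin(a)+y*np.cos(a)])/1000
E
python3 -c "
from h import *
plan(.5815,-.4476,.15,164.6)"
```

```text
t 0.1 q [-75.6   6.7  82.6   0.   90.8  -2.2] at [ 192.9 -646.7  232. ] [-179.94   -0.     16.61] F [-0.  -0.1 -0.1] op 93.1
shift [429.3 -79.6  82.1] turn -148.0
```

Emit:
move_arm(moves=[[430,-80,0,-140],[430,-80,0,-140],[430,-80,0,-140],[430,-80,0,-140],[430,-80,0,-140],[430,-80,0,-140],[430,-80,0,-140],[430,-80,0,-140],[430,-80,0,-140],[430,-80,0,-140],[430,-80,0,-140],[430,-80,0,-140],[430,-80,20,-140],[430,-80,40,-140],[430,-80,60,-140],[430,-80,80,-140],[430,-80,82,-140],[430,-80,82,-140],[430,-80,82,-140],[430,-80,82,-140]], gripper=100)

```text
time: 1.77
eef_pos: [0.5819, -0.4472, 0.15]
orientation: [180.0, -0.1, 157.0]
wrist_force: [0.2, 0.0, 0.3]
opening: 0.0928
```

```bash
python3 -c "
from h import *
plan(.5815,-.4476,.15,164.6)"
```

```text
t 1.77 q [ -39.5   15.7   79.9   -0.    84.4 -106.5] at [ 581.9 -447.2  150. ] [ 1.7998e+02 -5.0000e-02  1.5702e+02] F [0.2 0.  0.3] op 92.8
shift [ 0.2 -0.6 -0. ] turn -7.6
```

Emit:
move_arm(moves=[[0,-0.5,0,-4],[0,-0.5,0,-7.5],[0,-0.5,20,-7.5],[0,-0.5,45,-7.5],[0,-0.5,75,-7.5],[0,-0.5,100,-7.5],[0,-0.5,118,-7.5],[0,-0.5,127,-7.5],[0,-0.5,131,-7.5],[0,-0.5,133,-7.5],[0,-0.5,133,-7.5]])

```text
time: 2.68
eef_pos: [0.5822, -0.448, 0.0184]
orientation: [-180.0, 0.0, 164.1]
wrist_force: [-0.1, -0.4, -0.1]
opening: 0.093
```

Emit:
move_arm(moves=[[0,0,0,0],[0,0,0,0],[0,0,0,0],[0,0,0,0],[0,0,0,0],[0,0,0,0],[0,0,0,0],[0,0,0,0]], gripper=35)

```text
time: 3.35
eef_pos: [0.5819, -0.4478, 0.0177]
orientation: [180.0, -0.0, 164.1]
wrist_force: [-0.8, 0.5, 0.6]
opening: 0.0478
```

```bash
python3 -c "
from h import *
p=jig(-31,-97);print(p)
plan(p[0],p[1],.1,101.4)"
```

```text
[ 0.53138436 -0.06801368]
t 3.35 q [ -39.6   21.    86.1   -0.    72.9 -113.7] at [ 581.9 -447.8   17.7] [180.    -0.   164.11] F [-0.8  0.5  0.6] op 47.8
shift [152.6 351.4 -82.3] turn 62.7
```

Emit:
move_arm(moves=[[0,0,-5,0],[0,0,-20,0],[0,0,-45,0],[0,0,-75,0],[0,0,-82,0],[0,0,-82,0]])

```text
time: 3.85
eef_pos: [0.5829, -0.4486, 0.1041]
orientation: [-179.9, 0.3, 164.1]
wrist_force: [-0.7, 0.3, -1.0]
opening: 0.0477
```

```bash
python3 -c "
from h import *
p=jig(-31,-97);print(p)
plan(p[0],p[1],.1,101.4)"
```

```text
[ 0.53138436 -0.06801368]
t 3.85 q [ -39.6   17.2   82.5   -0.    80.  -113.7] at [ 582.9 -448.6  104.1] [-179.87    0.29  164.11] F [-0.7  0.3 -1. ] op 47.7
shift [153.8 352.    2.5] turn 62.7
```

Emit:
move_arm(moves=[[4,9,0,2],[12,28,0,6],[24,55,0,11],[36,82,0,16],[48,110,0,21],[60,137,0,26],[72,165,0,31],[84,192,0,36],[96,220,0,41],[108,247,0,46],[120,275,0,51],[132,302,0,56],[143,327,0,60],[150,342,0,62],[153,350,0,62.7],[154,352,0,62.7],[154,352,0,62.7],[154,352,0,62.7],[154,352,0,62.7]])

```text
time: 5.43
eef_pos: [0.5301, -0.0677, 0.0994]
orientation: [-180.0, 0.0, 101.4]
wrist_force: [0.1, 0.4, -1.1]
opening: 0.0475
```

```bash
python3 -c "
from h import *
snap('top','top1.png')
p=jig(-31,-97);print(p)
plan(p[0],p[1],.03,101.4)"
```

```text
[ 0.53138436 -0.06801368]
t 5.48 q [-10.   -7.1 108.8  -0.   78.3 -21.4] at [530.2 -67.7  99.4] [-179.98   -0.    101.38] F [-0.8 -0.2 -0.4] op 47.7
shift [-0.5  1.1 69.4] turn -0.0
```

View pics/top1.png

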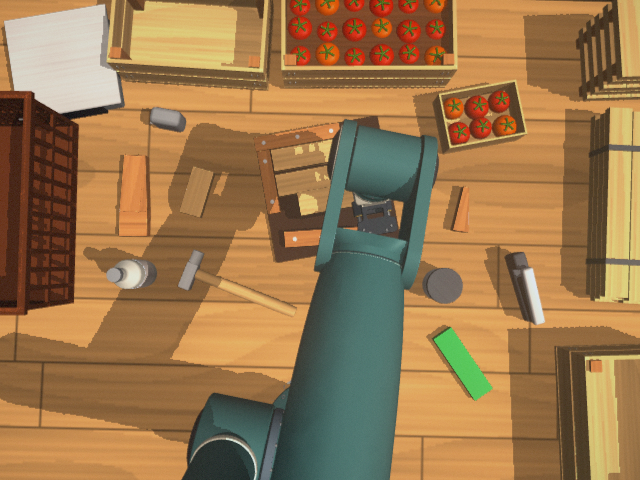

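The slat's free end shows at about (310,203) beside the inner slat, though the arm hides most of it. Now I'll lower it.

Emit:
move_arm(moves=[[0,1,6,0],[0,1,20,0],[0,1,35,0],[0,1,50,0],[0,1,60,0],[0,1,65,0],[0,1,68,0],[0,1,69,0],[0,1,69,0],[0,1,69,0]])

```text
time: 6.32
eef_pos: [0.5315, -0.0669, 0.0313]
orientation: [179.9, 0.0, 101.4]
wrist_force: [0.7, -0.7, -0.6]
opening: 0.0478
```

```bash
python3 -c "
from h import *
snap('scene','scene2.png')
p=jig(-31,-97)
plan(p[0],p[1],.03,101.4)"
```

```text
t 6.37 q [ -9.9  -3.3 112.1   0.   71.1 -21.3] at [531.5 -66.9  31.3] [1.7994e+02 2.0000e-02 1.0141e+02] F [ 0.2 -0.4 -1.4] op 47.7
shift [-1.  -0.4  1.3] turn 0.0
```

View pics/scene2.png

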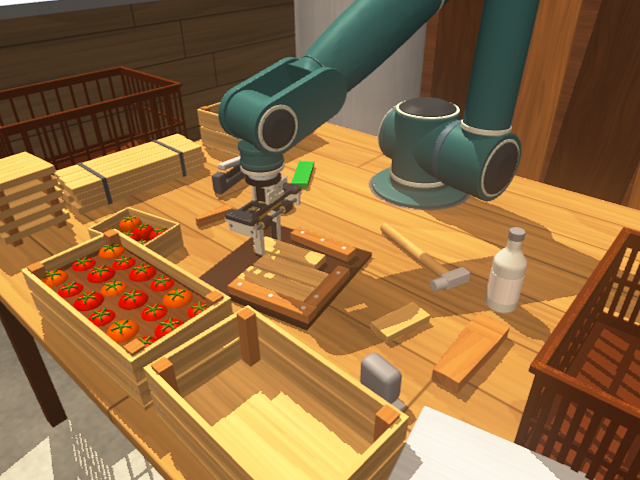

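Emit:
move_arm(moves=[[0,0,1,0],[0,0,1,0],[0,0,1,0],[0,0,1,0],[0,0,1,0]], gripper=70)

```text
time: 6.78
eef_pos: [0.5312, -0.0669, 0.0298]
orientation: [180.0, 0.0, 101.4]
wrist_force: [-0.2, 0.1, -0.1]
opening: 0.065
```

Emit:
move_arm(moves=[[0,0,-10,0],[0,0,-30,0],[0,0,-30,0],[-15,0,-30,0],[-35,0,-30,0],[-50,0,-30,0],[-54,0,-30,0],[-54,0,-30,0],[-54,0,-30,0]])

```text
time: 7.53
eef_pos: [0.5417, -0.1197, 0.0595]
orientation: [-180.0, -0.0, 101.4]
wrist_force: [0.7, 0.9, 0.3]
opening: 0.065
```

Emit:
move_arm(moves=[[0,0,0,0],[0,0,5,0],[0,0,15,0],[0,0,24,0],[0,0,28,0],[0,0,29,0],[0,0,29,0],[0,0,29,0]], gripper=0)

```text
time: 8.2
eef_pos: [0.5419, -0.1198, 0.0307]
orientation: [180.0, -0.0, 101.4]
wrist_force: [-0.5, -0.4, 0.4]
opening: 0.0161
```

```bash
python3 -c "
from h import *
snap('top','top2.png')
p=jig(-31,-87.5)
plan(p[0],p[1],.03,101.4)"
```

```text
t 8.25 q [-15.1  -0.8 109.7   0.   71.1 -26.5] at [ 542.  -119.8   30.9] [1.7998e+02 1.0000e-02 1.0140e+02] F [-0.3  0.   0.3] op 12.0
shift [62.4 -0.2  0.9] turn 0.0
```

View pics/top2.png

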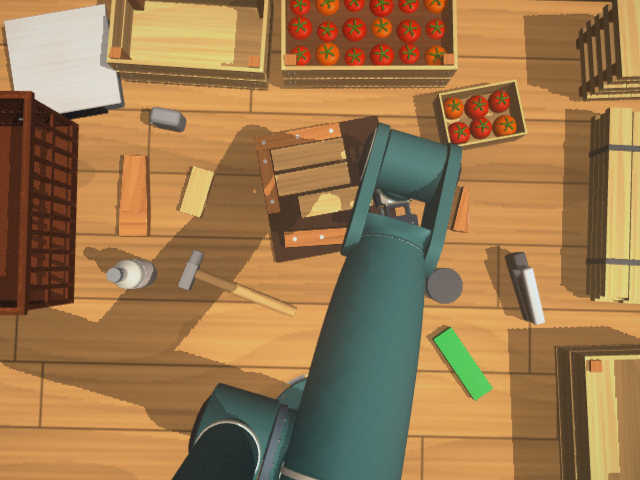

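The slat lies in the bay with its left end at about (300,212), parallel to the others. Next I'll push it toward the end stop.

Emit:
move_arm(moves=[[5,0,0,0],[12,0,0,0],[18,0,0,0],[23,0,0,0],[28,0,0,0],[33,0,0,0],[38,0,0,0],[43,0,0,0],[47,0,0,0],[51,0,0,0],[54,0,0,0],[56,0,0,0],[56,0,0,0]])

```text
time: 9.33
eef_pos: [0.5306, -0.0645, 0.0306]
orientation: [-180.0, -0.0, 101.4]
wrist_force: [0.2, -0.3, -0.8]
opening: 0.0002
```

Emit:
move_arm(moves=[[1,0,0,0],[2,0,0,0],[3,0,0,0],[3,0,0,0]])

```text
time: 9.67
eef_pos: [0.5301, -0.0619, 0.0306]
orientation: [-180.0, -0.0, 101.4]
wrist_force: [-0.4, 0.4, 0.0]
opening: 0.0004
```

```bash
python3 -c "
from h import *
p=jig(-31,-87.5)
plan(p[0],p[1],.03,101.4);print(sense()['wrist_force'])"
```

```text
t 9.67 q [ -9.4  -3.4 112.3   0.   71.2 -20.8] at [530.1 -61.9  30.6] [-1.7999e+02 -1.0000e-02  1.0140e+02] F [-0.4  0.4  0. ] op 0.4
shift [3.2 0.1 0.6] turn -0.0
[-0.37483784  0.39387332  0.01813921]
```

Force is still near zero, so I'll keep advancing in small steps.

Emit:
move_arm(moves=[[1,0,0,0],[2,0,0,0],[2,0,0,0]])

```text
time: 9.92
eef_pos: [0.5297, -0.0599, 0.0306]
orientation: [-180.0, -0.0, 101.4]
wrist_force: [-0.3, -0.9, 0.1]
opening: 0.0005
```

Emit:
move_arm(moves=[[0.7,0,0,0],[1.5,0,0,0],[1.5,0,0,0]])

```text
time: 10.17
eef_pos: [0.5295, -0.0584, 0.0307]
orientation: [180.0, 0.0, 101.4]
wrist_force: [0.7, -0.9, 0.6]
opening: 0.0002
```

Emit:
move_arm(moves=[[0.5,0,0,0],[1,0,0,0],[1,0,0,0]])

```text
time: 10.42
eef_pos: [0.5296, -0.0583, 0.0309]
orientation: [180.0, 0.1, 101.4]
wrist_force: [0.9, -7.7, 0.6]
opening: 0.0007
```

Emit:
move_arm(moves=[[-5,0,0,0],[-15,0,0,0],[-18,0,-15,0],[-18,0,-45,6],[-18,-15,-75,13],[-18,-40,-80,20],[-18,-42,-80,27],[-18,-42,-80,34],[-18,-42,-80,41],[-18,-42,-80,48],[-18,-42,-80,55],[-18,-42,-80,62],[-18,-42,-80,69],[-18,-42,-80,76],[-18,-42,-80,83],[-18,-42,-80,90],[-18,-42,-80,90],[-18,-42,-80,90]])

```text
time: 11.92
eef_pos: [0.4917, -0.0839, 0.1107]
orientation: [-180.0, 0.0, 11.6]
wrist_force: [-0.2, 0.0, 0.7]
opening: 0.0008
```

```bash
python3 -c "
from h import *
snap('top','top3.png');snap('scene','scene3.png')
p=jig(-72,-10)
plan(p[0],p[1],.05,11.4)"
```

```text
t 12.02 q [-12.6 -12.4 112.4   0.   80.   65.8] at [491.7 -83.7 110.6] [-179.99    0.     11.63] F [-0.5 -0.4  0.5] op 0.6
shift [  1.4 -94.5  60.6] turn 0.2
```

View pics/top3.png

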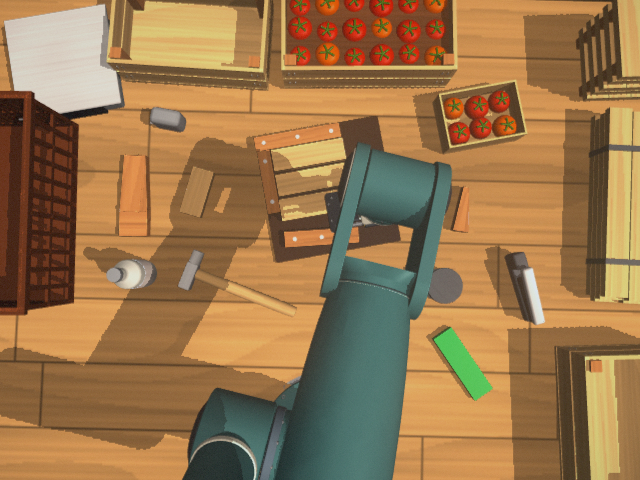

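View pics/scene3.png

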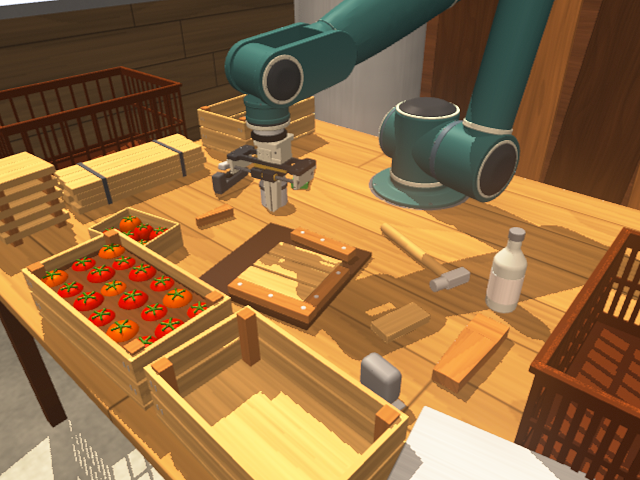

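The loose slat is in the bay with its left end at the stop, at about (283,215). I'll check the clearance for the side push.

Run:
```python
from h import *
c=ld('top3.png'); cv2.imwrite('pics/c3.png',cv2.resize(c['color'][120:260,245:365,::-1],None,fx=4,fy=4,interpolation=cv2.INTER_NEAREST))
```

```text
(no output)
```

View pics/c3.png

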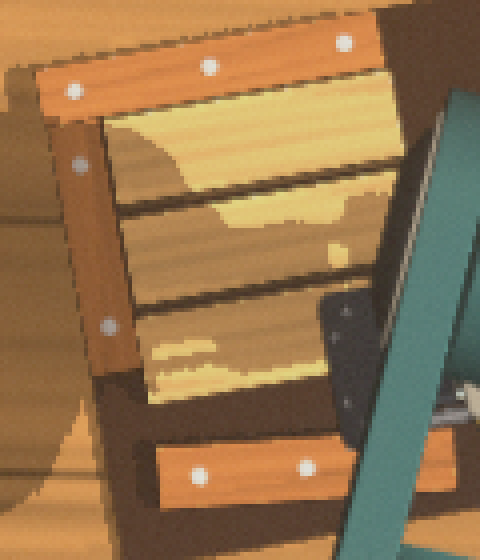

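Run:
```python
from h import *
c=ld('top3.png'); a=np.radians(ja); R=np.array([[np.cos(a),np.sin(a)],[-np.sin(a),np.cos(a)]])
for p,z in [((282,220.9),.03),((327,213.6),.03),((284.2,231.6),.032),((350,228),.032),((279,198.5),.03),((339,187),.03)]: print(p,(R@(ray(c,p,z)[0,:2]-jo)*1000).round(1))
```

```text
(282, 220.9) [-55.1  81. ]
(327, 213.6) [-56.4 -18.3]
(284.2, 231.6) [-79.1  80.1]
(350, 228) [-96.1 -61.9]
(279, 198.5) [-5.7 79.1]
(339, 187) [ -3.5 -54.3]
```

Emit:
move_arm(moves=[[0.5,-15,0,0],[0.5,-40,0,0],[0.5,-65,0,0],[0.5,-82,0,0],[0.5,-89,0,0],[0.5,-90,0,0],[0.5,-90,10,0],[0.5,-90,30,0],[0.5,-90,50,0],[0.5,-90,65,0],[0.5,-90,75,0],[0.5,-90,79,0],[0.5,-90,80,0],[0.5,-90,80,0]])

```text
time: 13.18
eef_pos: [0.4746, 0.0045, 0.0309]
orientation: [180.0, -0.0, 11.4]
wrist_force: [-0.7, -0.8, 0.3]
opening: 0.0003
```

```bash
python3 -c "
from h import *
p=jig(-47,-10)
plan(p[0],p[1],.031,11.4)"
```

```text
t 13.18 q [ -2.5 -11.4 119.4  -0.   72.   76.1] at [474.6   4.5  30.9] [ 1.7999e+02 -1.0000e-02  1.1390e+01] F [-0.7 -0.8  0.3] op 0.3
shift [25.3 -4.7 -0.1] turn -0.0
```

Emit:
move_arm(moves=[[2,-5,0,0],[4,-9,0,0],[7,-10,0,0],[10,-10,0,0],[13,-10,0,0],[16,-10,0,0],[18,-10,0,0],[20,-10,0,0],[21,-10,0,0],[22,-10,0,0],[22,-10,0,0]])

```text
time: 14.1
eef_pos: [0.4941, 0.019, 0.0306]
orientation: [-180.0, -0.0, 11.4]
wrist_force: [0.0, 0.1, -0.4]
opening: 0.0007
```

Emit:
move_arm(moves=[[1,0,0,0],[2,0,0,0],[2,0,0,0]])

```text
time: 14.35
eef_pos: [0.496, 0.0194, 0.0306]
orientation: [-180.0, -0.0, 11.4]
wrist_force: [-0.5, 0.6, 0.3]
opening: 0.0005
```

Emit:
move_arm(moves=[[0.5,0,0,0],[1,0,0,0],[1,0,0,0]])

```text
time: 14.6
eef_pos: [0.4969, 0.0196, 0.0306]
orientation: [180.0, 0.0, 11.4]
wrist_force: [-1.7, -0.4, 0.2]
opening: 0.0005
```

Emit:
move_arm(moves=[[0.5,0,0,0],[1,0,0,0],[1,0,0,0]])

```text
time: 14.85
eef_pos: [0.4973, 0.0196, 0.0306]
orientation: [180.0, 0.1, 11.4]
wrist_force: [-9.2, -1.8, 5.2]
opening: 0.0004
```

Emit:
move_arm(moves=[[0.5,0,0,0],[1,0,0,0],[1,0,0,0]])

```text
time: 15.1
eef_pos: [0.4974, 0.0196, 0.0306]
orientation: [-180.0, 0.2, 11.4]
wrist_force: [-19.6, -4.2, 13.4]
opening: 0.0005
```

Emit:
move_arm(moves=[[-3,0,0,0],[-8,0,0,0],[-12,0,0,0],[-12,0,-20,0],[-12,0,-60,0],[-12,0,-100,0],[-12,0,-140,0],[-12,-35,-170,0],[-12,-75,-170,0],[-12,-115,-170,0],[-12,-155,-170,0],[-12,-195,-170,0],[-12,-235,-170,0],[-12,-250,-170,0],[-12,-250,-170,0]], gripper=0)

```text
time: 16.35
eef_pos: [0.4366, 0.2654, 0.2005]
orientation: [-180.0, -0.0, 11.6]
wrist_force: [0.4, -0.5, -1.1]
opening: 0.0007
```

Run:
```python
from h import *
c=snap('top','top4.png'); snap('scene','scene4.png')
c=ld('top0.png');P=cloud(c); Q=P[c['range_z']>0]
S=Q[(Q[:,2]>.06)&(Q[:,2]<.25)&(Q[:,1]>.45)&(Q[:,0]>.36)&(Q[:,0]<.62)]; print(np.sort(S[:,1])[:8])
S=Q[(Q[:,2]>.03)&(Q[:,2]<.2)&(abs(Q[:,1]-.41)<.07)&(Q[:,0]>.25)&(Q[:,0]<.43)]; print(S.min(0),S.max(0))
plan(.459,.43,.15,1)
```

```text
[0.55308189 0.55353737 0.55374608 0.55381328 0.55398415 0.55425336
 0.55427243 0.55429034]
[0.32171842 0.37602106 0.03054656] [0.38020621 0.43239179 0.17349585]
t 16.45 q [ 28.1 -13.7 105.   -0.   88.7 106.7] at [437.4 262.8 200.5] [179.99   0.    11.49] F [-0.8 -0.8 -0.2] op 0.9
shift [  54.5 -159.5   50.5] turn 10.5
```

View pics/top4.png

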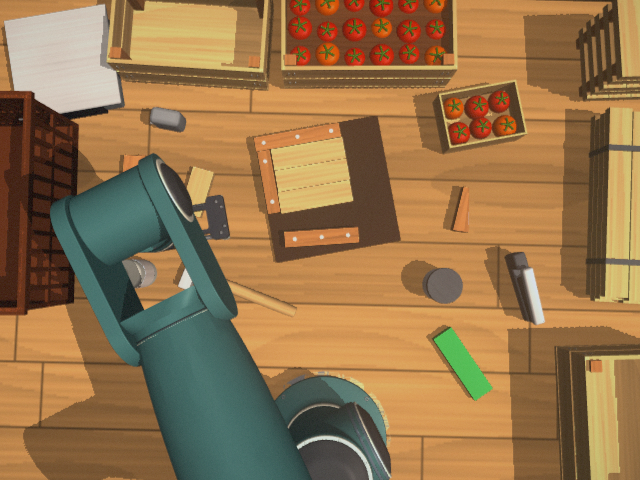

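View pics/scene4.png

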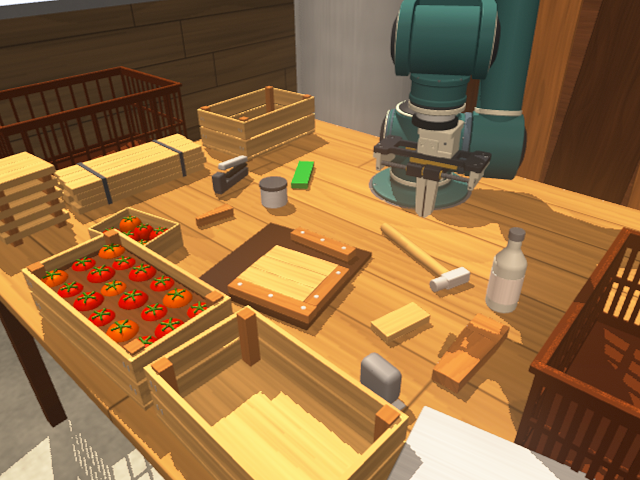

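All three slats are closed edge to edge in the top view, with no dark lines around (312,175). Next is the wedge: approach with the gripper open.

Emit:
move_arm(moves=[[10,-30,0,3],[22,-65,0,6],[34,-100,0,9],[45,-132,0,10.4],[52,-152,0,10.4],[54.5,-158,10,10.4],[54.5,-158,30,10.4],[54.5,-158,48,10.4],[54.5,-158,50,10.4],[54.5,-158,50,10.4]], gripper=100)

```text
time: 17.28
eef_pos: [0.46, 0.4267, 0.1496]
orientation: [179.9, 0.1, 0.9]
wrist_force: [0.8, -0.3, 0.4]
opening: 0.0621
```

Run:
```python
from h import *
c=snap('top','top5.png'); c=snap('scene','scene5.png')
cv2.imwrite('pics/sc5.png',cv2.resize(c['color'][180:420,340:640,::-1],None,fx=2.4,fy=2.4))
plan(.459,.4288,.018,1)
```

```text
t 17.38 q [ 40.6   2.7  94.3  -0.   82.9 129.6] at [460.5 427.6 151.8] [-1.7996e+02 -5.0000e-02  9.5000e-01] F [-1.   0.4  0.6] op 70.6
shift [ -1.6  -1.1 133.8] turn -0.1
```

View pics/sc5.png

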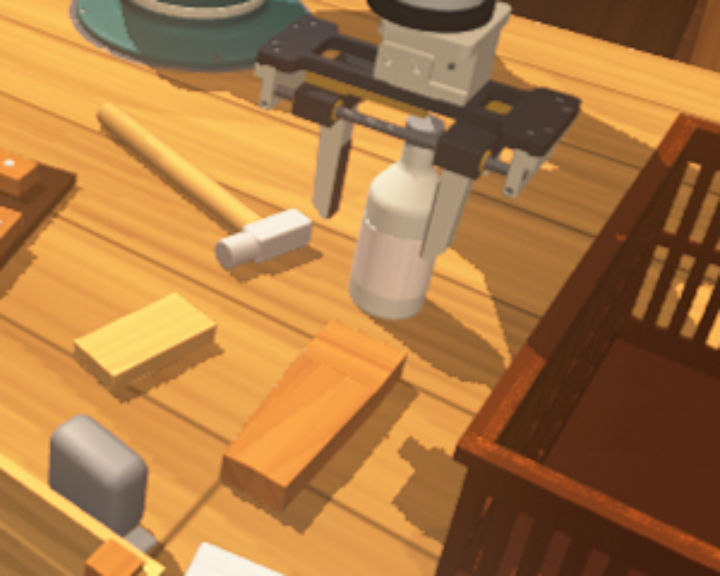

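The wedge lies clear beneath the open fingers, and the bottle stands behind with margin. Now I'll descend.

Emit:
move_arm(moves=[[-1,-1,5,0],[-1.5,-1,25,0],[-1.5,-1,50,0],[-1.5,-1,75,0],[-1.5,-1,100,0],[-1.5,-1,118,0],[-1.5,-1,127,0],[-1.5,-1,131,0],[-1.5,-1,133,0],[-1.5,-1,133,0]], gripper=100)

```text
time: 18.22
eef_pos: [0.4588, 0.4296, 0.0186]
orientation: [-180.0, -0.1, 1.0]
wrist_force: [0.4, -0.2, 0.6]
opening: 0.0928
```

Emit:
move_arm(moves=[[0,0,0,0],[0,0,0,0],[0,0,0,0],[0,0,0,0],[0,0,0,0],[0,0,0,0],[0,0,0,0]], gripper=45)

```text
time: 18.8
eef_pos: [0.4584, 0.4293, 0.0179]
orientation: [-180.0, -0.0, 1.0]
wrist_force: [-0.6, -0.4, 2.2]
opening: 0.0611
```

Run:
```python
from h import *
plan(.459,.4288,.018,1)
```

```text
t 18.8 q [ 40.8   8.9 100.8  -0.   70.3 129.8] at [458.4 429.3  17.9] [-1.8e+02 -1.0e-02  1.0e+00] F [-0.6 -0.4  2.2] op 61.1
shift [ 0.6  0.5 -0.1] turn -0.0
```

Emit:
move_arm(moves=[[0,0,-4,0],[0,0,-15,0],[0,0,-35,0],[0,0,-60,0],[0,0,-80,0],[0,0,-90,0],[0,0,-92,0],[0,0,-92,0]])

```text
time: 19.47
eef_pos: [0.4584, 0.4293, 0.11]
orientation: [-180.0, -0.0, 1.0]
wrist_force: [-0.0, -0.4, -1.7]
opening: 0.061
```

Run:
```python
from h import *
c=snap('scene','scene6.png')
cv2.imwrite('pics/sc6.png',cv2.resize(c['color'][180:420,340:640,::-1],None,fx=2,fy=2))
p=jig(-74.8,-203); print(p); plan(p[0],p[1],.11,98.2)
```

```text
[ 0.50940016 -0.18057982]
t 19.52 q [ 40.8   4.3  96.8  -0.   79.  129.8] at [458.1 429.1 108.9] [1.7997e+02 3.0000e-02 1.0100e+00] F [ 0.4  0.6 -1. ] op 60.8
shift [ 40.6 610.5  -0.8] turn -97.2
```

View pics/sc6.png

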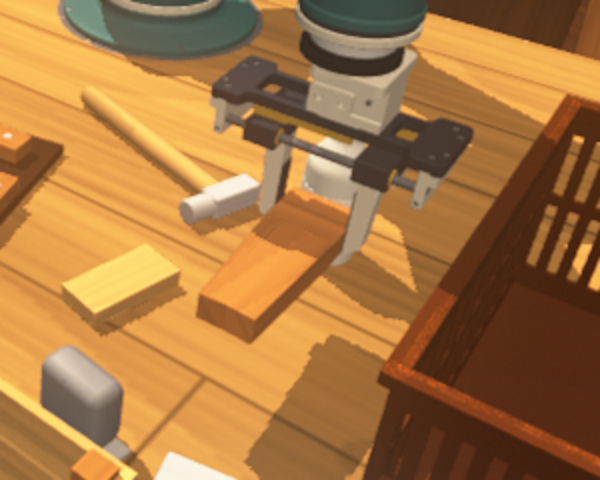

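The wedge is held level. Now I'll carry it to the mouth.

Emit:
move_arm(moves=[[1,8,0,0],[2,24,0,0],[3,48,0,0],[5,74,0,-3],[7,100,0,-8],[8,126,0,-13],[10,152,0,-18],[12,178,0,-23],[14,204,0,-28],[15,230,0,-33],[17,256,0,-38],[19,282,0,-43],[20,308,0,-48],[22,334,0,-53],[24,360,0,-58],[26,386,0,-63],[27,412,0,-68],[29,438,0,-73],[31,460,0,-77],[31,470,0,-80]])

```text
time: 21.18
eef_pos: [0.4966, -0.0432, 0.1088]
orientation: [-179.9, 0.0, 81.1]
wrist_force: [-0.5, -0.7, -1.2]
opening: 0.0607
```

Run:
```python
from h import *
p=jig(-74.8,-203); print(p); plan(p[0],p[1],.11,98.2)
```

```text
[ 0.50940016 -0.18057982]
t 21.18 q [ -7.9 -12.3 112.5  -0.   79.9   1. ] at [496.6 -43.2 108.8] [-1.7995e+02  5.0000e-02  8.1120e+01] F [-0.5 -0.7 -1.2] op 60.7
shift [-133.8   33.9   -1.1] turn -17.1
```

Emit:
move_arm(moves=[[-18,5,0,-3],[-42,11,0,-7],[-68,17,0,-11],[-92,23,0,-14],[-112,28,0,-16],[-125,32,0,-17],[-131,33,0,-17],[-133,33.5,0,-17],[-134,33.5,0,-17],[-134,33.5,0,-17],[-134,33.5,0,-17]])

```text
time: 22.1
eef_pos: [0.5095, -0.1771, 0.1096]
orientation: [180.0, -0.0, 98.0]
wrist_force: [0.5, 0.5, -1.3]
opening: 0.0607
```

Run:
```python
from h import *
c=snap('top','top7.png');c=snap('scene','scene7.png')
p=jig(-74.8,-203); print(p); plan(p[0],p[1],.031,98.2)
```

```text
[ 0.50940016 -0.18057982]
t 22.2 q [-21.9  -6.9 107.7   0.   79.2 -29.9] at [ 509.7 -177.1  109.7] [179.99   0.    98.04] F [ 0.1  0.3 -1. ] op 61.2
shift [-3.4 -0.8 78.7] turn -0.2
```

View pics/top7.png

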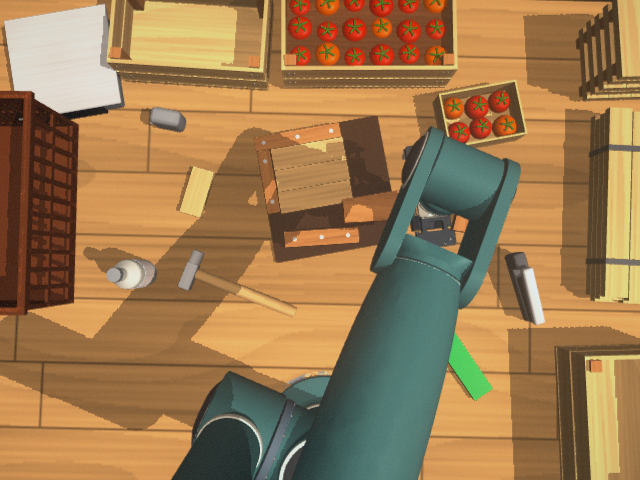

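View pics/scene7.png

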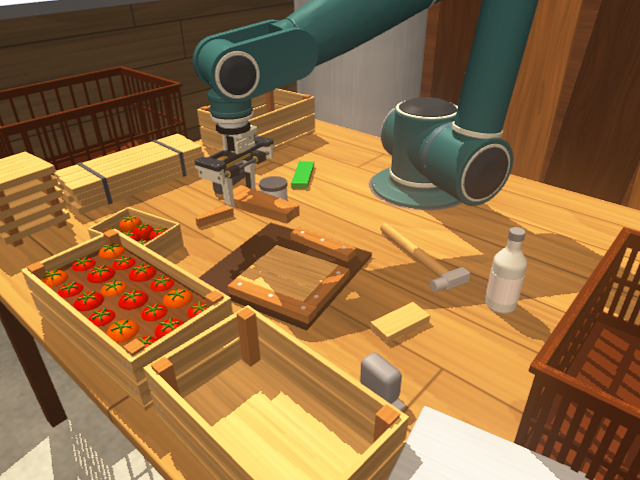

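The wedge is level, thin end pointing into the mouth at about (345,208), and its path is clear. Now I'll lower it.

Emit:
move_arm(moves=[[-2,-1,8,0],[-3,-1,24,0],[-3,-1,42,0],[-3,-1,58,0],[-3,-1,69,0],[-3,-1,75,0],[-3,-1,78,0],[-3,-1,78,0],[-3,-1,78,0]])

```text
time: 22.95
eef_pos: [0.5095, -0.1809, 0.0323]
orientation: [180.0, 0.0, 98.0]
wrist_force: [0.4, 0.8, -2.6]
opening: 0.0606
```

Run:
```python
from h import *
c=snap('top','top8.png');c=snap('scene','scene8.png')
cv2.imwrite('pics/t8.png',cv2.resize(ld('top8.png')['color'][110:270,245:445,::-1],None,fx=3.5,fy=3.5))
cv2.imwrite('pics/s8.png',cv2.resize(c['color'][150:350,170:400,::-1],None,fx=3,fy=3))
p=jig(-71.1,-134); print(p); plan(p[0],p[1],.031,98.2)
```

```text
[ 0.4993888  -0.11220977]
t 23.05 q [-22.3  -2.7 111.4  -0.   71.2 -30.3] at [ 509.6 -181.    32.5] [1.7994e+02 4.0000e-02 9.8000e+01] F [ 0.5 -0.2 -1. ] op 60.8
shift [69.5 -0.5  1.5] turn -0.2
```

View pics/t8.png

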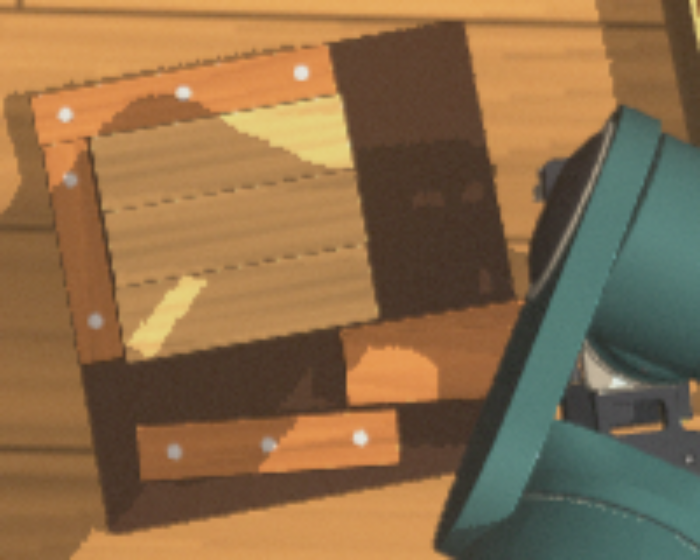

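View pics/s8.png

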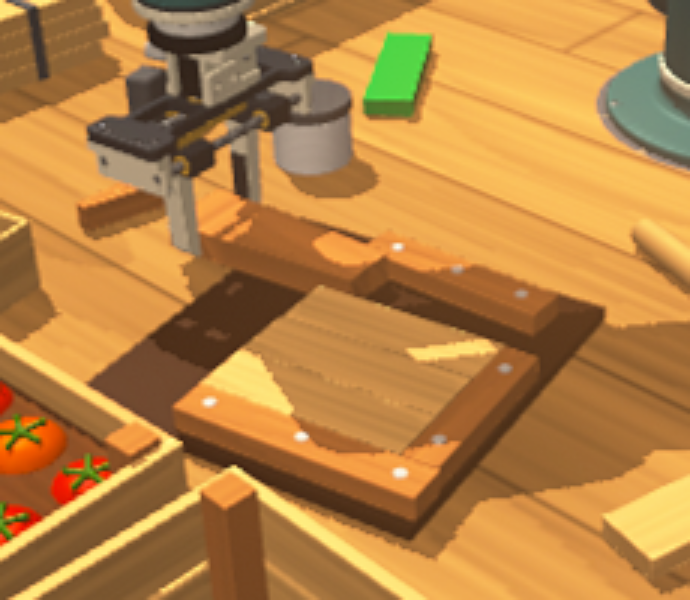

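The wedge's nose is inside the mouth, roughly centred, with about 4–5 mm each side ((343,332) and (347,404) in the crop). Now I'll slide it in.

Emit:
move_arm(moves=[[4,0,1,0],[12,0,1.5,-0.2],[22,-0.2,1.5,-0.2],[32,-0.3,1.5,-0.2],[42,-0.4,1.5,-0.2],[50,-0.5,1.5,-0.2],[56,-0.5,1.5,-0.2],[60,-0.5,1.5,-0.2],[62,-0.5,1.5,-0.2],[62,-0.5,1.5,-0.2]])

```text
time: 23.88
eef_pos: [0.5012, -0.1193, 0.0311]
orientation: [179.8, 0.1, 98.3]
wrist_force: [8.8, -5.1, -1.0]
opening: 0.0612
```

Emit:
move_arm(moves=[[1,0,0,0],[2,0,0,0],[2,0,0,0]])

```text
time: 24.13
eef_pos: [0.5012, -0.1183, 0.0314]
orientation: [179.8, 0.2, 98.3]
wrist_force: [10.1, -13.2, -1.4]
opening: 0.061
```

Emit:
move_arm(moves=[[0,0,0,0],[0,0,0,0],[0,0,0,0],[0,0,0,0],[0,0,-10,0],[0,0,-30,0],[0,0,-45,0],[-8,0,-45,0],[-25,0,-45,0],[-42,0,-45,0],[-50,0,-45,0],[-50,0,-45,0]], gripper=80)

```text
time: 25.13
eef_pos: [0.5068, -0.1683, 0.0749]
orientation: [-180.0, -0.0, 98.1]
wrist_force: [-0.8, -0.0, 0.1]
opening: 0.0745
```

Emit:
move_arm(moves=[[0,0,0,0],[0,0,0,0],[0,0,0,0],[0,0,10,0],[0,0,28,0],[0,0,40,0],[0,0,44,0],[0,0,44,0],[0,0,44,0]], gripper=0)

```text
time: 25.88
eef_pos: [0.5069, -0.1669, 0.0312]
orientation: [-180.0, -0.0, 98.2]
wrist_force: [-0.4, -0.4, 0.5]
opening: 0.0192
```

Run:
```python
from h import *
c=snap('scene','scene9.png')
cv2.imwrite('pics/s9.png',cv2.resize(c['color'][150:350,170:400,::-1],None,fx=3,fy=3))
p=jig(-68-89/18,-169); print(p); plan(p[0],p[1],.031,98.2)
```

```text
[ 0.50449875 -0.14688383]
t 25.93 q [-21.   -3.5 112.2   0.   71.2 -29.2] at [ 507.1 -167.    31.7] [1.7998e+02 1.0000e-02 9.8210e+01] F [ 0.7  0.1 -1.5] op 15.1
shift [20.3  0.3  0.7] turn 0.0
```

View pics/s9.png

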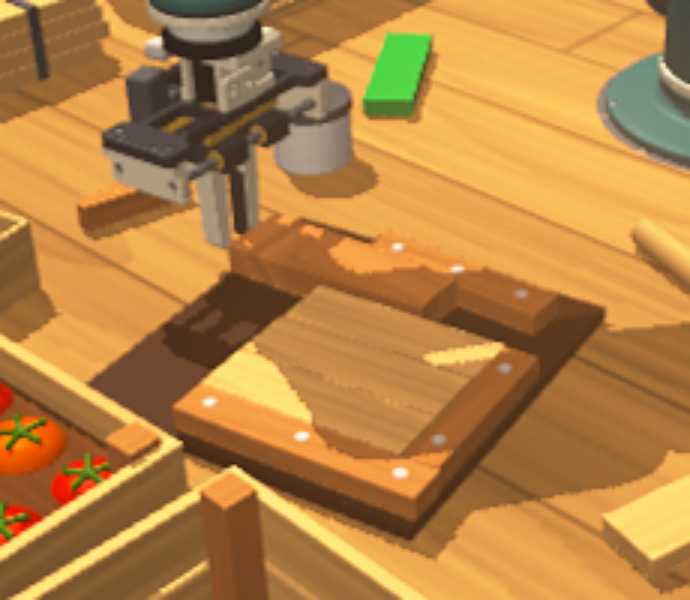

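The wedge sits in the gap and the fingers are behind its thick end at about (235,240) in the crop. Now I'll push axially in small steps and watch the force.

Emit:
move_arm(moves=[[2,0.3,0,0],[4,0.3,0,0],[6,0.3,0,0],[8,0.3,0,0],[10,0.3,0,0],[10,0.3,0,0],[11,0.3,0,0],[12,0.3,0,0],[12,0.3,0,0]])

```text
time: 26.68
eef_pos: [0.5054, -0.1549, 0.0312]
orientation: [180.0, -0.0, 98.2]
wrist_force: [0.4, 0.1, 0.2]
opening: 0.0007
```

Emit:
move_arm(moves=[[1,0,0,0],[2,0,0,0],[2,0,0,0]])

```text
time: 26.93
eef_pos: [0.5051, -0.153, 0.0311]
orientation: [-180.0, 0.0, 98.2]
wrist_force: [0.5, -0.1, -0.5]
opening: 0.0003
```

Emit:
move_arm(moves=[[1,0,0,0],[2,0,0,0],[2,0,0,0]])

```text
time: 27.18
eef_pos: [0.5051, -0.1512, 0.0313]
orientation: [180.0, 0.0, 98.2]
wrist_force: [2.9, -2.3, -0.2]
opening: 0.0006
```

Emit:
move_arm(moves=[[0.5,0,0,0],[1,0,0,0],[1,0,0,0]])

```text
time: 27.43
eef_pos: [0.505, -0.1504, 0.0314]
orientation: [180.0, 0.1, 98.2]
wrist_force: [3.9, -4.9, -0.8]
opening: 0.0005
```

Emit:
move_arm(moves=[[0.5,0,0,0],[1,0,0,0],[1,0,0,0]])

```text
time: 27.68
eef_pos: [0.505, -0.1498, 0.0316]
orientation: [179.9, 0.1, 98.2]
wrist_force: [3.2, -7.2, -0.2]
opening: 0.0005
```

Emit:
move_arm(moves=[[0.5,0,0,0],[1,0,0,0],[1,0,0,0]])

```text
time: 27.93
eef_pos: [0.505, -0.1491, 0.0317]
orientation: [179.9, 0.1, 98.2]
wrist_force: [4.2, -9.7, -1.4]
opening: 0.0007
```

Emit:
move_arm(moves=[[0.5,0,0,0],[1,0,0,0],[1,0,0,0]])

```text
time: 28.18
eef_pos: [0.505, -0.1482, 0.0318]
orientation: [179.9, 0.2, 98.2]
wrist_force: [5.8, -11.6, -0.4]
opening: 0.0004
```

Emit:
move_arm(moves=[[0.5,0,0,0],[1,0,0,0],[1,0,0,0]])

```text
time: 28.43
eef_pos: [0.505, -0.1474, 0.0319]
orientation: [179.9, 0.2, 98.2]
wrist_force: [6.0, -13.2, 0.5]
opening: 0.0008
```

Emit:
move_arm(moves=[[0.5,0,0,0],[1,0,0,0],[1,0,0,0]])

```text
time: 28.68
eef_pos: [0.5049, -0.1468, 0.032]
orientation: [179.9, 0.2, 98.2]
wrist_force: [6.9, -15.5, -0.5]
opening: 0.0003
```

Emit:
move_arm(moves=[[0.5,0,0,0],[1,0,0,0],[1,0,0,0]])

```text
time: 28.93
eef_pos: [0.5049, -0.1464, 0.0322]
orientation: [179.9, 0.3, 98.2]
wrist_force: [7.1, -20.9, -0.5]
opening: 0.0009
```

Emit:
move_arm(moves=[[0.5,0,0,0],[1,0,0,0],[1,0,0,0]])

```text
time: 29.18
eef_pos: [0.5049, -0.1461, 0.0323]
orientation: [179.9, 0.4, 98.2]
wrist_force: [7.4, -28.5, -1.7]
opening: 0.0005
```

Axial force rose to about 28 N with almost no further travel, so the wedge is jammed. I'll back off and look.

Emit:
move_arm(moves=[[-2,0,0,0],[-6,0,0,0],[-14,0,0,0],[-25,0,0,0],[-30,0,-15,0],[-30,0,-45,0],[-30,0,-85,0],[-60,0,-110,0],[-100,0,-120,0],[-140,0,-120,0],[-180,0,-120,0],[-215,0,-120,0],[-235,0,-120,0],[-240,0,-120,0],[-240,0,-120,0]])

```text
time: 30.43
eef_pos: [0.5375, -0.3823, 0.1503]
orientation: [-179.9, -0.1, 98.1]
wrist_force: [0.1, 0.6, -0.2]
opening: 0.0005
```

Run:
```python
from h import *
c=snap('top','top10.png'); s=snap('scene','scene10.png')
cv2.imwrite('pics/t10.png',cv2.resize(c['color'][105:270,240:440,::-1],None,fx=3.6,fy=3.6,interpolation=cv2.INTER_NEAREST))
cv2.imwrite('pics/s10.png',cv2.resize(s['color'][200:340,190:390,::-1],None,fx=3.6,fy=3.6,interpolation=cv2.INTER_NEAREST))
plan(.5,-.3,.15,98)
```

```text
t 30.53 q [-37.5   6.5  90.3   0.   83.2 -45.7] at [ 537.8 -380.3  150.8] [-1.7998e+02 -4.0000e-02  9.8200e+01] F [0.  1.  0.7] op 0.4
shift [ 84.9 -25.9   0.9] turn 0.2
```

View pics/t10.png

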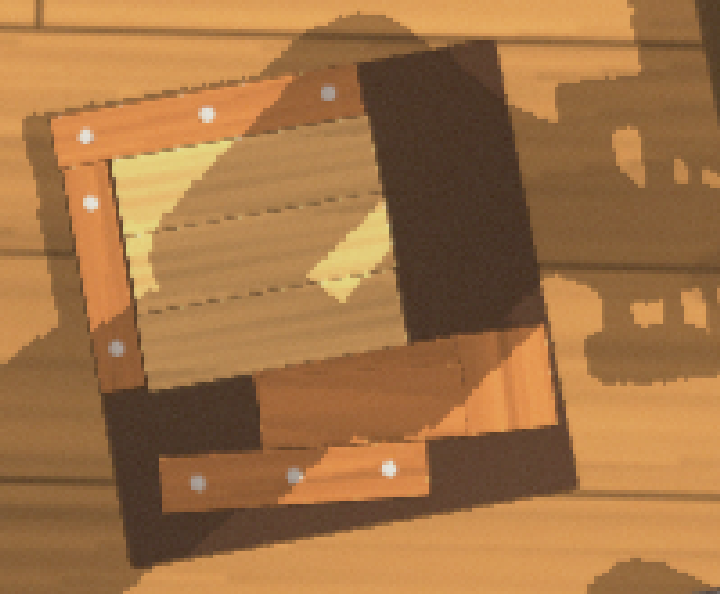

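View pics/s10.png

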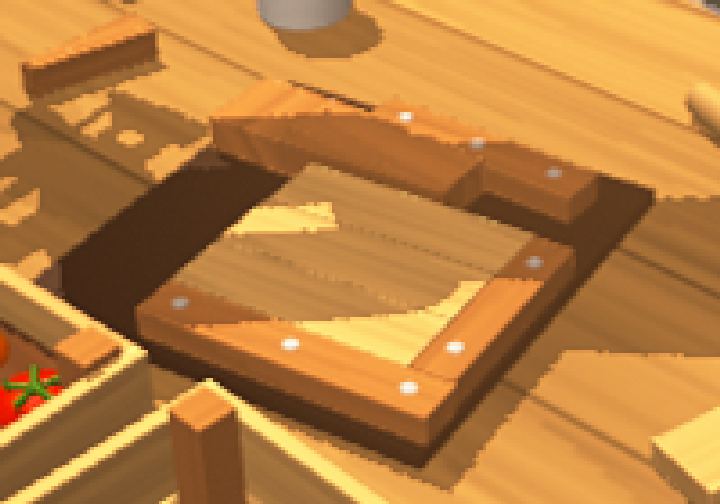

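View pics/top10.png

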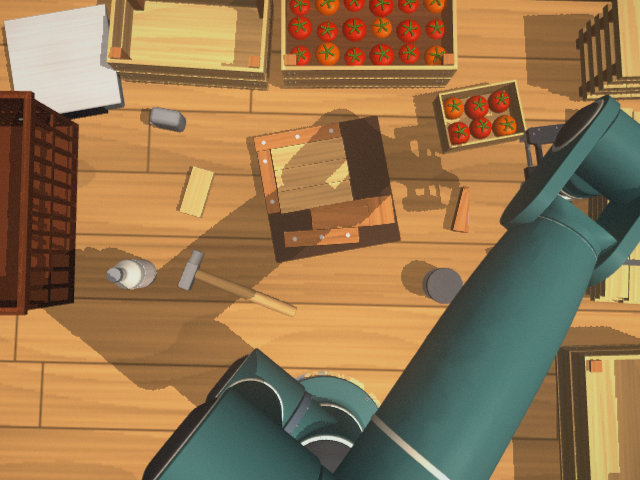

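Run:
```python
from h import *
c=ld('top10.png'); a=np.radians(ja); R=np.array([[np.cos(a),np.sin(a)],[-np.sin(a),np.cos(a)]])
for n,p,z in [('thin',(255,377),.038),('thin',(261,449),.038),('thick',(544,325),.038),('thick',(557,425),.038),('slat',(147,390),.03),('slat',(408,344),.03),('farslat',(110,158),.03),('mid',(385,192),.03)]:
    q=np.array(p)/3.6+[240,105]; print(n,(R@(ray(c,q,z)[0,:2]-jo)*1000).round(1))
```

```text
thin [-42.8  15. ]
thin [-86.1  19. ]
thick [ -42.  -161.8]
thick [-102.7 -158.6]
slat [-38.4  80.7]
slat [-38.2 -79.9]
farslat [105.2  78.7]
mid [ 55.7 -82.5]
```

```bash
python3 -c "
from station import *
print(finish_job(), sense()['time'])"
```

```text
the job is handed in; nothing more can be done
the job is handed in; nothing more can be done
```

I handed the job in at about 31 s. The loose slat is flat in the jig, up against the end stop and closed up with the other two, and the large wedge is jammed in the gap.

- **Slat:** I laid it in the empty place and pushed it to the end stop, where contact read about 8 N. I then pushed sideways with about 20 N until all three slats met the far fence.
- **Wedge:** I slid it in thin end first, let go, and pushed on its thick end. The force rose to about 28–29 N with almost no further movement. That is above the 15–22 N suggested and below the 40 N limit.

**Last pictures, with the gripper well clear:**
- **Slats:** the top view shows only hairlines between the three slats. The loose slat's outer edge is at jig x about −38 (expected −39), and its end is at y about +80, at the stop.
- **Wedge position:** the thin end is at jig y about +15 to +19 (expected +19). The thick end is at about −160 (expected −161).
- **Other items:** everything else I could see had not moved.

**Readings that disagreed:**
- The wedge's top edge measured about 4 mm from the slat, and its thin end measured 43 mm wide instead of 47 mm. I put this down to shadow and pixel size, because the pictures show the wedge touching the slat.
- The sideways push on the slats also showed about 13 N of upward force. I did not find the cause, but the slats lie flat in the final pictures.
- I did not test the jam with a pull. It rests on the force build-up and on the wedge being in place after I let go.

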